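Close a sample pot and present it to the code reader

ROBOT

A 6-joint arm with a two-finger parallel gripper is mounted at the origin on a cart in front of the work surface, level with it; the furniture and walls round the work are solid. World frame = base frame: x ahead of the robot, y to its left, z up, the work surface at z = 0. Lengths are in m, angles in rad, forces in N, time in s.
With the tool pointing down it reaches from about 0.35 to 0.85 m from the base axis. Payload 8.1 kg.
Tool frame: the origin (TCP) lies on the centre line of the jaws, within the pads' length; the fingertips stand 17 mm ahead of it and the grasp point (between the pads) lies 2 mm behind it; z points along the fingers, y is the line along which they close (so a half turn about z gives the same grasp; the last joint's range is limited). The gripper opens to 93 mm and grips with 3 to 60 N. Pads are 15 mm wide; open, the fingers measure 128 mm over their backs; the gripper's body (75 mm by 188 mm) begins 65 mm behind the grasp point.
Start: joints at [-1.26, 0.13, 1.488, -0, 1.523, -0.085], TCP at [0.231, -0.554, 0.236] pointing down, gripper open.
Joint ranges: [-2.96, 2.96], [-0.89, 2.26], [0.02, 2.5], [-1.34, 4.48], [0, 2.73], [-2.66, 2.66]. Speed limits (rad/s): [2.39, 2.39, 2.79, 3.14, 3.14, 3.14].

INTERFACE

Orientations are given as a unit quaternion [x, y, z, w].
In Python, from workcell import * gives the robot as it stands.
- The arm moves only by the tool step_arm, never from a script. Its argument "series" is a list of rows, each a list of 3 entries, a list of its own where there are three numbers: the turn, a rotation vector about the world's x, y, z in rad, then the shift along the world's x, y, z in m, then the finger opening in m, from 0 to 0.093. A call has 1 to 20 rows; each row is the pose to reach, as a shift and turn from the pose commanded when the call began; what a row does not reach only later rows make up. A row lasts 1/10 s, in which the tool goes at most 50 mm and 8.59 degrees, less where a joint would pass 70% of its speed; a pose out of reach is approached as far as the arm can. A call with a gripper value outside its range is refused whole. The fingers move at their own pace and stop on an object; "squeeze" is the grip in N (left out, the last holds). Time passes only in rows, so rows that repeat a pose let the fingers close. It gives the time, the measured TCP pose, the force, the opening and the grip force at its end, in the units of the state.
- state(): the state, without advancing time (a new reading comes with each control period).
- capture(name): name is "side" or "top" or "wrist"; returns the picture (384x512x3 uint8, red, green, blue); there is no depth.
- get_calibration(name): a dict with "vfov" (degrees; the focal length in pixels is half the picture's height over the tangent of half this angle, whatever the lens; pixels are square), "cx", "cy" (the principal point, pixels), "eye" and "orientation" of the camera in the world. Camera axes: x right, y down, z forward; pixel columns grow to the right and rows downward; lengths in m; the calibration is good to about 2 mm. A picture is of the moment at which its call begins: read the wrist's pose just before it. get_calibration takes no time and is no camera call; for the wrist camera it gives the pose at the moment of the call.
- finish_job(): hands the job in; it is judged then, once.
The state is a dict: "t": time; "joint_positions": joint angles; "dq": joint speeds; "joint_torque": joint torques, N m; "tool_pos": TCP position; "eef_rot": TCP orientation; "wrist_force": force on the tool from outside, world axes, zero at the start; "ft_torque": the same for the moment, N m; "opening": finger opening in m; "grip_force": force on a finger pad.
Only numpy, scipy, OpenCV 4.12 (cv2) and the standard library are available. Lean on these libraries where they do the work, as an engineer would, in place of code of your own. Each camera call takes 0.05 s, during which the arm holds its last target. There are 200 camera calls.

TASK

Press down fully the lid of the sample pot that stands across the bottle rack from the code reader, while it stands on the desk; then lift the pot, carry it upright over the row of bottles without knocking them, and present the code under its base to the reader. Finish still holding the pot still and level about 1 cm above the reader's glass, centred on the window with its long side parallel to the window's long side; nothing may touch the reader at any time, and you do not put the pot down or let go.

Things in the scene. Friction and masses are not known exactly. Their poses are not given: they have to be found in the camera images.
- pot_center (a point): Centre of the sample pot, a squarish translucent pot with pale push-on lid, across the rack from the reader; 26.5 mm above its underside. z up, x along its short, y along its long side. Body 42 (x) x 48 (y) mm at the top, slightly narrower below, 44 high; lid rim 46 x 52. 53 mm tall with the lid down. About 50 g. Carry it by a grip across body, or body and lid, across either side.
- pot_lid (a joint): How far the pot's lid stands above its closed position, in m: 0 is fully down; it starts 5 to 8 mm up. The lid slides straight up and down on the pot with about 1 N of friction and stays where it is left; pushing down on the middle of its top closes it.
- reader_window (a point): Centre of the dark glass window in the top of the code reader, 39 mm above the desk; z up, x along the window's short side, y along its long side. Glass 60 (x) x 66 (y) mm; the thin metal bezel round it, 70 x 76 outside, stands 2 mm above the glass. The reader is a flat white unit, 120 (x) x 130 (y) x 38 mm high, fixed on the desk.
- rack_top (a point): The bottle rack: a grey open tray with four compartments, 200 mm (x) by 50 mm (y) and 30 mm high, fixed on the desk between the pot and the reader. This point is the centre of its top, 30 mm above the desk; its x runs along the row of bottles. The bottles in it reach 103 mm above the desk.
- stain_violet: A violet dropper bottle, 32 mm in diameter and 99 mm tall, loose in a compartment of the rack. Origin at the centre of its underside, z up along the bottle.
- stain_blue_b: A blue dropper bottle with a white cap, 32 mm in diameter and 99 mm tall, loose in a compartment of the rack. Origin at the centre of its underside, z up along the bottle.
- iodine: A brown dropper bottle, 32 mm in diameter and 99 mm tall, loose in a compartment of the rack. Origin at the centre of its underside, z up along the bottle.
- immersion_oil: A second brown dropper bottle, 32 mm in diameter and 99 mm tall, loose in a compartment of the rack. Origin at the centre of its underside, z up along the bottle.
- pot: The whole sample pot described under pot_center, lid included. Origin at the centre of its underside, same axes.
- reader: The whole code reader described under reader_window. Origin at the centre of its underside on the desk, same axes.
Not all that is in view belongs to the job. Of the things that look like the reader, the larger one is meant.

How it is judged:
By the outcome, as a careful person would: the job done as asked, in the order asked, and still so for the second after the job is handed in, while the arm keeps its last pose, push and grip.
It also fails if it takes over 58 s, if anything falls off the work surface, if the arm or the gripper's body presses on something with over 40 N, if the wrist force passes 120 N, or if a joint passes its speed limit or range.

## Working session

There is one attempt and no reset: what is moved stays moved. The work goes in short steps, Python scripts to look and compute and a tool call to move; the robot and the scene stay as the last step left them, time stands still between calls to the robot, and variables do not carry over. Pictures are saved under pics/ and viewed, at most 10 in all, crops included, and the job is handed in when it is done.

Besides the shell and the picture viewer there is one more tool, called after "Request:" by a JSON object that holds its "fn" and its "kwargs", one argument or row to a line. step_arm: Moves the arm, as the interface text tells. Its arguments: {"type":"object","properties":{"series":{"type":"array","items":{"type":"array"}},"squeeze":{"type":"number"}},"required":["series"]}

```bash
mkdir -p pics; cat > h.py <<'E'
from workcell import *
import numpy as np, cv2
from scipy.spatial.transform import Rotation as R
def ray(c,u,v):
    f=192/np.tan(np.radians(c["vfov"])/2)
    d=R.from_quat(c["orientation"]).apply([(u-c["cx"])/f,(v-c["cy"])/f,1.0]) if np.size(c["orientation"])==4 else np.array(c["orientation"])@[(u-c["cx"])/f,(v-c["cy"])/f,1.0]
    return np.array(c["eye"]),d
def plane(c,u,v,z):
    e,d=ray(c,u,v); return e+d*(z-e[2])/d[2]
def save(n,im): cv2.imwrite("pics/"+n,cv2.cvtColor(im,cv2.COLOR_RGB2BGR))
E
python3 - <<'E'
from h import *
s=state();print(s)
for n in("side","top","wrist"):
    print(n,get_calibration(n)); save(n+"0.png",capture(n))
E
```

```text
{'t': 0.0, 'joint_positions': array([-1.26041636e+00,  1.31175140e-01,  1.48921779e+00, -1.41016528e-05,
        1.52299624e+00, -8.54074553e-02]), 'dq': array([ 0.0009711 ,  0.00059968, -0.00056143,  0.00039261,  0.00180975,
        0.00036772]), 'joint_torque': array([-5.95449146e-04, -5.59851766e+01, -4.91752374e+01,  7.67821306e-02,
        3.58623604e-02, -1.20498098e-04]), 'tool_pos': array([ 0.23117515, -0.55311983,  0.23461283]), 'eef_rot': array([ 9.80482395e-01,  1.96604847e-01, -1.07826861e-04, -8.91792066e-04]), 'wrist_force': array([ 0.45601798, -0.45582198, -0.01094356]), 'ft_torque': array([ 0.02184861, -0.01703537, -0.03059702]), 'grip_force': 0.0, 'opening': 0.09346594353679123}
side {'vfov': 56.59609793176192, 'cx': 259.71160017480196, 'cy': 190.7654445348719, 'eye': array([ 0.4633242 , -0.62000323,  0.5750679 ]), 'orientation': array([ 0.89626109, -0.06765521,  0.02511525, -0.43761634])}
top {'vfov': 52.21235674727954, 'cx': 254.40805812525642, 'cy': 188.29007709334005, 'eye': array([0.42954443, 0.03466892, 0.97482447]), 'orientation': array([-0.70391805,  0.70760778, -0.05049841,  0.03522107])}
wrist {'vfov': 61.21712178068634, 'cx': 252.63724247220182, 'cy': 200.8597488087967, 'eye': array([ 0.2961614 , -0.52595206,  0.38430017]), 'orientation': array([ 0.82552555, -0.54962263, -0.07200731,  0.106007  ])}
```

View pics/top0.png

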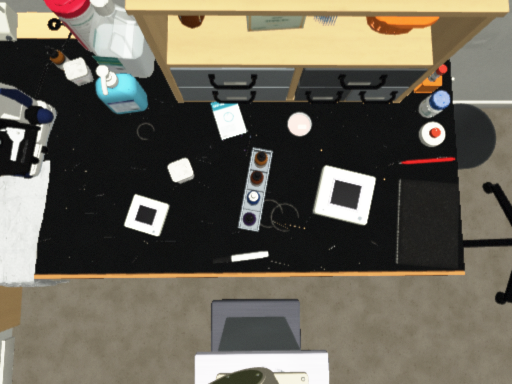

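View pics/side0.png

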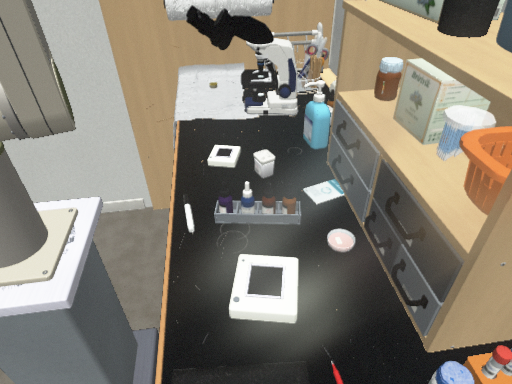

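Top view: pot candidates are the squarish white-lidded pot (180,170), a white box or cap (78,70) and the round dish (300,124). I choose (180,170), which is across the rack (255,190) from the larger reader (346,195). The smaller look-alike reader is at (147,215). The side view agrees: pot (264,163), large reader (265,288).

```bash
python3 - <<'E'
from h import *
im=capture("top");c=get_calibration("top")
save("crop1.png",cv2.resize(im[130:245,110:400],None,fx=2.7,fy=2.7,interpolation=cv2.INTER_CUBIC))
g=im.min(2)
m=(g>120).astype(np.uint8); 
def blob(mask,u,v,name,z):
    n,l,st,ce=cv2.connectedComponentsWithStats(mask)
    k=l[v,u]; mm=(l==k).astype(np.uint8)
    p=cv2.findContours(mm,cv2.RETR_EXTERNAL,cv2.CHAIN_APPROX_NONE)[0][0].reshape(-1,2)
    W=np.array([plane(c,a,b,z)[:2] for a,b in p],np.float32)
    r=cv2.minAreaRect(W); print(name,np.round(r[0],4),np.round(r[1],4),round(r[2],2),st[k])
blob(m,180,170,"pot",.058)
blob(m,325,200,"reader",.038)
sub=np.zeros_like(m); sub[178:212,328:366]=(g[178:212,328:366]<110); blob(sub,346,195,"win",.039)
mr=cv2.morphologyEx(((g>60)).astype(np.uint8),cv2.MORPH_CLOSE,np.ones((9,9)))
blob(mr,243,190,"rack",.03) if mr[190,243] else print("norack")
for n,u,v in(("cab",235,102),("cabR",400,102)): print(n,plane(c,u,v,0))
for u,v in((261,158),(257,178),(253,198),(249,219)): print(plane(c,u,v,.1))
E
```

```text
pot [0.5841 0.1889] [0.054  0.0529] 21.21 [167 158  27  25 473]
reader [ 0.5276 -0.2033] [0.1316 0.1218] 76.08 [ 313  165   63   60 2087]
win [ 0.5287 -0.2056] [0.0634 0.0568] 76.54 [331 180  30  29 611]
norack
cab [0.77223405 0.06167329 0.        ]
cabR [ 0.77264198 -0.36654359  0.        ]
[ 6.05423431e-01 -5.15810539e-05  1.00000000e-01]
[0.55953006 0.00937617 0.1       ]
[0.51422641 0.01868277 0.1       ]
[0.46727742 0.02788134 0.1       ]
```

View pics/crop1.png

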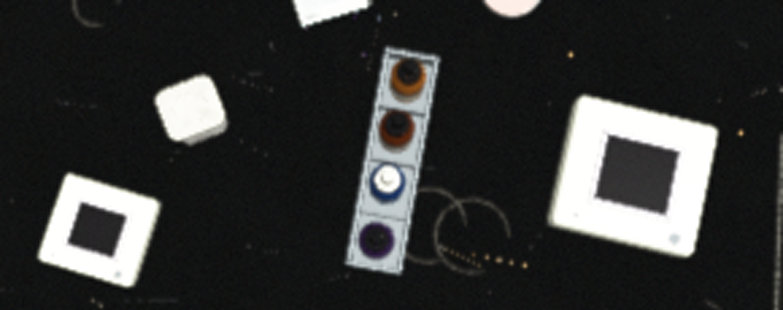

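The crop confirms the choice: squarish pale lid at (190,108) in the crop, four bottles in the rack, and the large reader to the right. Next I go over the pot.

```bash
python3 - <<'E'
from h import *
c=get_calibration("wrist");s=state();p=plane(c,c["cx"],c["cy"],.06-.0)
print(p-s["tool_pos"],s["tool_pos"])
E
```

```text
[-0.01402493 -0.00505975 -0.17498159] [ 0.23125369 -0.55329753  0.23498159]
```

Request:
{"fn": "step_arm", "kwargs": {
  "series": [
    [[0,0,0],[0.01,0.04,0.0],0],
    [[0,0,0],[0.03,0.085,0.0],0],
    [[0,0,0],[0.05,0.13,0.0],0],
    [[0,0,0],[0.075,0.175,0.0],0],
    [[0,0,0],[0.1,0.215,0.0],0],
    [[0,0,0],[0.125,0.255,0.0],0],
    [[0,0,0],[0.145,0.3,0.0],0],
    [[0,0,0],[0.165,0.345,0.0],0],
    [[0,0,0],[0.185,0.39,0.0],0],
    [[0,0,0],[0.205,0.435,0.0],0],
    [[0,0,0],[0.225,0.48,0.0],0],
    [[0,0,0],[0.245,0.525,0.0],0],
    [[0,0,0],[0.265,0.57,0.0],0],
    [[0,0,0],[0.285,0.61,0.0],0],
    [[0,0,0],[0.305,0.65,0.0],0],
    [[0,0,0],[0.325,0.69,0.0],0],
    [[0,0,0],[0.34,0.72,0.0],0],
    [[0,0,0],[0.353,0.742,0.0],0],
    [[0,0,0],[0.353,0.742,0.0],0],
    [[0,0,0],[0.353,0.742,0.0],0]
  ]
}}

```text
t: 2.2
tool_pos: [0.584, 0.1885, 0.235]
eef_rot: [0.98, 0.197, -0.001, 0.0]
wrist_force: [0.5, -0.1, 0.2]
opening: 0.0006
grip_force: 0.0
```

```bash
python3 - <<'E'
from h import *
c=get_calibration("wrist");im=capture("wrist");print(c["eye"])
np.save("w1.npy",im);save("w1.png",im)
E
```

```text
[0.64905768 0.21606933 0.38449716]
```

View pics/w1.png

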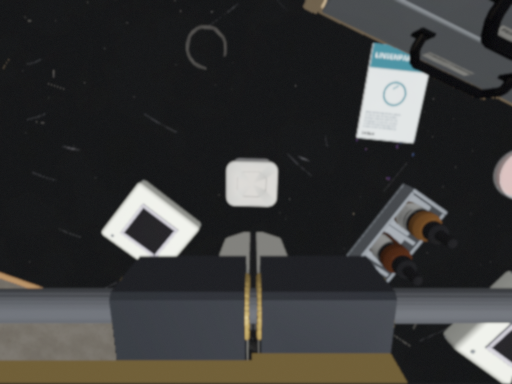

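The wrist view shows the lid at (252,184), about 53 px wide and 48 px tall, with its wide side along the image x axis (the finger closing line). The closed fingertips are at (253,235).

```bash
python3 - <<'E'
from h import *
c=get_calibration("wrist");im=np.load("w1.npy");s=state()
g=im.min(2); print(g[184,210:292:2]); print(g[148:216:2,252])
for th in(110,170,200):
  for z in (.060,):
    n,l,st,ce=cv2.connectedComponentsWithStats((g>th).astype(np.uint8)); k=l[184,245]
    p=cv2.findContours((l==k).astype(np.uint8),cv2.RETR_EXTERNAL,cv2.CHAIN_APPROX_NONE)[0][0].reshape(-1,2)
    r=cv2.minAreaRect(np.array([plane(c,a,b,z)[:2] for a,b in p],np.float32)); print(th,np.round(r[0],4),np.round(r[1],4),r[2],st[k])
x,y,_=R.from_quat(s["eef_rot"]).as_matrix().T; print(x,y,s["tool_pos"])
E
```

```text
[ 24  24  22  23  23  22  23  41 156 204 209 211 213 211 213 215 215 215
 215 214 214 214 213 214 214 214 214 211 205 214 215 215 214 187  74  22
  20  23  22  21  23]
[ 24  24  22  22  28  81 128 186 211 213 213 212 210 214 214 214 214 214
 214 214 214 214 214 213 204 211 213 212 201 124  30  21  23  23]
110 [0.5867 0.1906] [0.049  0.0524] 21.476911544799805 [ 226  159   52   48 2339]
170 [0.5859 0.1905] [0.0448 0.0505] 22.681529998779297 [ 227  162   50   44 2119]
200 [0.5859 0.1905] [0.0427 0.0485] 22.681623458862305 [ 228  163   48   42 1933]
[ 0.92263409  0.38567505 -0.00104229] [ 3.85675439e-01 -9.22634499e-01  1.93284327e-04] [0.58396402 0.18787285 0.23522723]
```

Request:
{"fn": "step_arm", "kwargs": {
  "series": [
    [[0,0,0],[0.0015,0.0025,-0.03],0],
    [[0,0,0],[0.0015,0.0025,-0.075],0],
    [[0,0,0],[0.0015,0.0025,-0.12],0],
    [[0,0,0],[0.0015,0.0025,-0.145],0],
    [[0,0,0],[0.0015,0.0025,-0.155],0],
    [[0,0,0],[0.0015,0.0025,-0.158],0],
    [[0,0,0],[0.0015,0.0025,-0.161],0],
    [[0,0,0],[0.0015,0.0025,-0.163],0],
    [[0,0,0],[0.0015,0.0025,-0.164],0],
    [[0,0,0],[0.0015,0.0025,-0.164],0]
  ]
}}

```text
t: 3.25
tool_pos: [0.5867, 0.191, 0.0728]
eef_rot: [0.98, 0.197, 0.001, 0.0]
wrist_force: [1.6, -0.2, 0.6]
opening: 0.0004
grip_force: 0.5
```

Request:
{"fn": "step_arm", "kwargs": {
  "series": [
    [[0,0,0],[-0.001,0,-0.002],0],
    [[0,0,0],[-0.001,0,-0.003],0],
    [[0,0,0],[-0.001,0,-0.004],0],
    [[0,0,0],[-0.001,0,-0.004],0]
  ]
}}

```text
t: 3.65
tool_pos: [0.5872, 0.1909, 0.0704]
eef_rot: [0.98, 0.197, 0.003, 0.0]
wrist_force: [0.6, -3.8, 11.4]
opening: 0.0002
grip_force: 5.7
```

Request:
{"fn": "step_arm", "kwargs": {
  "series": [
    [[0,0,0],[0,0,-0.001],0],
    [[0,0,0],[0,0,-0.002],0],
    [[0,0,0],[0,0,-0.002],0]
  ]
}}

```text
t: 3.95
tool_pos: [0.5876, 0.1911, 0.0703]
eef_rot: [0.98, 0.197, 0.003, 0.0]
wrist_force: [-5.1, -4.2, 24.8]
opening: -0.0001
grip_force: 12.2
```

The lid has hit its hard stop at tip height 53 mm. I raise, open the fingers and look again.

Request:
{"fn": "step_arm", "kwargs": {
  "series": [
    [[0,0,0],[0,0,0.01],0],
    [[0,0,0],[0,0,0.05],0.04],
    [[0,0,0],[0,0,0.09],0.093],
    [[0,0,0],[0,0,0.13],0.093],
    [[0,0,0],[0,0,0.15],0.093],
    [[0,0,0],[0,0,0.15],0.093],
    [[0,0,0],[0,0,0.15],0.093]
  ]
}}

```text
t: 4.65
tool_pos: [0.5847, 0.191, 0.2152]
eef_rot: [0.98, 0.197, -0.0, -0.0]
wrist_force: [-0.5, -0.1, -1.4]
opening: 0.0441
grip_force: 0.0
```

```bash
python3 - <<'E'
from h import *
s=state();c=get_calibration("wrist");im=capture("wrist");save("w2.png",im)
t=capture("side");ct=get_calibration("side");save("s2.png",cv2.resize(t[130:200,220:310],None,fx=6,fy=6,interpolation=cv2.INTER_CUBIC))
g=im.min(2)
for th in(110,170):
    n,l,st,ce=cv2.connectedComponentsWithStats((g>th).astype(np.uint8))
    i=[k for k in range(1,n) if 1200<st[k][4]<4500 and abs(ce[k][0]-252)<60 and ce[k][1]<240]
    for k in i:
        p=cv2.findContours((l==k).astype(np.uint8),cv2.RETR_EXTERNAL,cv2.CHAIN_APPROX_NONE)[0][0].reshape(-1,2)
        r=cv2.minAreaRect(np.array([plane(c,a,b,.053)[:2] for a,b in p],np.float32)); print(th,np.round(r[0],4),np.round(r[1],4),r[2],st[k])
print(s["tool_pos"],s["opening"],R.from_quat(s["eef_rot"]).as_matrix().round(4))
E
```

```text
110 [0.5864 0.1913] [0.0486 0.0526] 20.82818603515625 [ 227  163   54   50 2497]
170 [0.5857 0.191 ] [0.0454 0.0504] 21.575037002563477 [ 228  166   52   46 2269]
[0.584686   0.19100401 0.21521402] 0.04406173321985706 [[ 9.226e-01  3.857e-01 -0.000e+00]
 [ 3.857e-01 -9.226e-01  1.000e-04]
 [ 0.000e+00 -1.000e-04 -1.000e+00]]
```

View pics/s2.png

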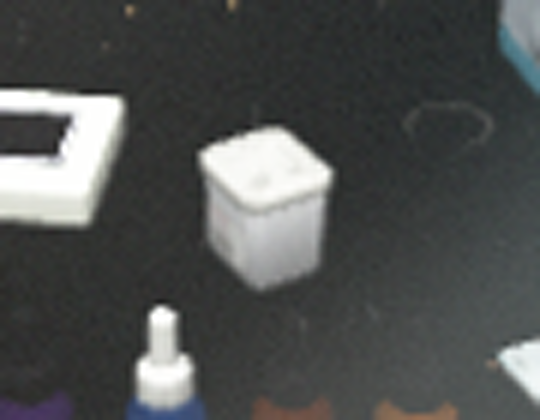

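View pics/w2.png

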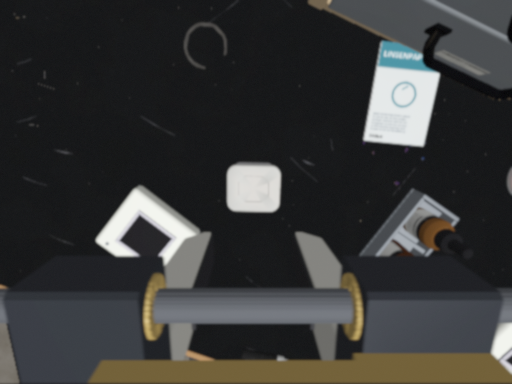

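The side crop (265,205) shows the pot upright with the lid rim seated on the body. The wrist view has it at (253,188), between the opening fingers. I descend and grip.

Request:
{"fn": "step_arm", "kwargs": {
  "series": [
    [[0,0,0],[0.001,0,0],0.093],
    [[0,0,0],[0.001,0,0],0.093],
    [[0,0,-0.015],[0.001,0,-0.02],0.093],
    [[0,0,-0.015],[0.001,0,-0.05],0.093],
    [[0,0,-0.015],[0.001,0,-0.09],0.093],
    [[0,0,-0.015],[0.001,0,-0.125],0.093],
    [[0,0,-0.015],[0.001,0,-0.155],0.093],
    [[0,0,-0.015],[0.001,0,-0.175],0.093],
    [[0,0,-0.015],[0.001,0,-0.187],0.093],
    [[0,0,-0.015],[0.001,0,-0.187],0.093]
  ]
}}

```text
t: 5.75
tool_pos: [0.5841, 0.1905, 0.0262]
eef_rot: [0.982, 0.189, -0.002, 0.0]
wrist_force: [0.5, 0.3, -0.4]
opening: 0.0932
grip_force: 0.0
```

Request:
{"fn": "step_arm", "kwargs": {
  "series": [
    [[0,0,0],[0,0,0],0.06],
    [[0,0,0],[0,0,0],0.056],
    [[0,0,0],[0,0,0],0.052],
    [[0,0,0],[0,0,0],0.04],
    [[0,0,0],[0,0,0],0.03],
    [[0,0,0],[0,0,0],0.03],
    [[0,0,0],[0,0,0],0.03],
    [[0,0,0],[0,0,0],0.03]
  ],
  "squeeze": 12
}}

```text
t: 6.55
tool_pos: [0.586, 0.1909, 0.0289]
eef_rot: [0.982, 0.189, 0.0, 0.0]
wrist_force: [-0.7, 0.3, 2.7]
opening: 0.051
grip_force: 12.0
```

The 51 mm opening suggests the pads are on the lid rim. I regrip lower, on the body.

Request:
{"fn": "step_arm", "kwargs": {
  "series": [
    [[0,0,0],[0,0,0],0.07],
    [[0,0,0],[0,0,0],0.07],
    [[0,0,0],[0,0,-0.004],0.07],
    [[0,0,0],[0,0,-0.007],0.07],
    [[0,0,0],[0,0,-0.007],0.07],
    [[0,0,0],[0,0,-0.007],0.056],
    [[0,0,0],[0,0,-0.007],0.052],
    [[0,0,0],[0,0,-0.007],0.048],
    [[0,0,0],[0,0,-0.007],0.04],
    [[0,0,0],[0,0,-0.007],0.03],
    [[0,0,0],[0,0,-0.007],0.03],
    [[0,0,0],[0,0,-0.007],0.03]
  ]
}}

```text
t: 7.75
tool_pos: [0.586, 0.1909, 0.0218]
eef_rot: [0.982, 0.189, 0.0, 0.0]
wrist_force: [-0.1, 0.9, 1.5]
opening: 0.051
grip_force: 12.0
```

Request:
{"fn": "step_arm", "kwargs": {
  "series": [
    [[0,0,0],[0,0,0.002],0.03],
    [[0,0,0],[0,0,0.006],0.03],
    [[0,0,0],[0,0,0.014],0.03],
    [[0,0,0],[0,0,0.026],0.03],
    [[0,0,0],[0,0,0.04],0.03],
    [[0,0,0],[0,0,0.055],0.03],
    [[0,0,0],[0,0,0.07],0.03],
    [[0,0,0],[0,0,0.086],0.03],
    [[0,0,0],[0,0,0.102],0.03],
    [[0,0,0],[0,0,0.117],0.03],
    [[0,0,0],[0,0,0.13],0.03],
    [[0,0,0],[0,0,0.14],0.03],
    [[0,0,0],[0,0,0.145],0.03],
    [[0,0,0],[0,0,0.145],0.03]
  ]
}}

```text
t: 9.15
tool_pos: [0.5862, 0.191, 0.1674]
eef_rot: [0.982, 0.189, 0.001, -0.0]
wrist_force: [0.4, -0.4, -0.7]
opening: 0.051
grip_force: 12.0
```

```bash
python3 - <<'E'
from h import *
s=state();print(s["tool_pos"],s["wrist_force"],s["opening"])
t=capture("side");save("s3.png",cv2.resize(t[70:200,200:340],None,fx=4.5,fy=4.5,interpolation=cv2.INTER_CUBIC))
E
```

```text
[0.58623594 0.19097806 0.16740824] [ 0.3795484  -0.37325933 -0.68493147] 0.05104638239222071
```

View pics/s3.png

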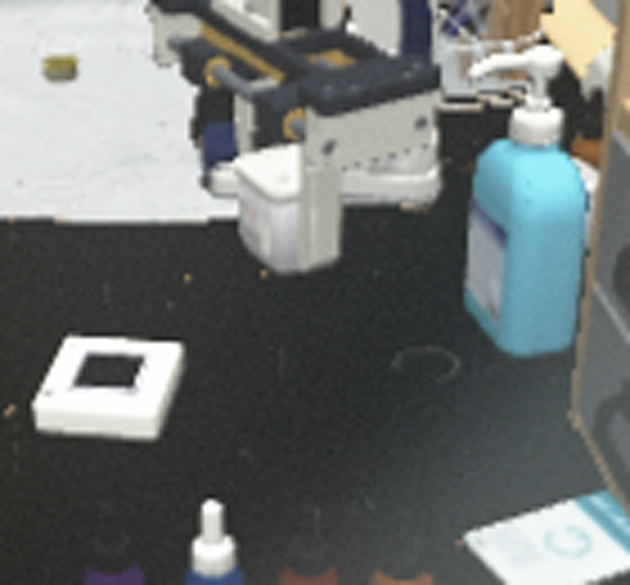

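The side crop shows the pot lifted, upright, with the lid flush, held at (290,215). Next I carry it over the bottles to a point short of the reader, turning -35.5° on the way.

Request:
{"fn": "step_arm", "kwargs": {
  "series": [
    [[0,0,-0.01],[-0.004,-0.01,0],0.03],
    [[0,0,-0.04],[-0.012,-0.03,0],0.03],
    [[0,0,-0.08],[-0.02,-0.055,0],0.03],
    [[0,0,-0.12],[-0.03,-0.08,0],0.03],
    [[0,0,-0.16],[-0.04,-0.105,0],0.03],
    [[0,0,-0.2],[-0.05,-0.13,0],0.03],
    [[0,0,-0.24],[-0.06,-0.155,0],0.03],
    [[0,0,-0.28],[-0.07,-0.18,0],0.03],
    [[0,0,-0.32],[-0.08,-0.205,0],0.03],
    [[0,0,-0.36],[-0.09,-0.23,0],0.03],
    [[0,0,-0.4],[-0.1,-0.255,0],0.03],
    [[0,0,-0.44],[-0.11,-0.28,0],0.03],
    [[0,0,-0.48],[-0.12,-0.305,0],0.03],
    [[0,0,-0.52],[-0.13,-0.33,0],0.03],
    [[0,0,-0.56],[-0.138,-0.35,0],0.03],
    [[0,0,-0.6],[-0.143,-0.367,0],0.03],
    [[0,0,-0.62],[-0.145,-0.375,0],0.03],
    [[0,0,-0.62],[-0.145,-0.375,0],0.03],
    [[0,0,-0.62],[-0.145,-0.375,0],0.03]
  ]
}}

```text
t: 11.1
tool_pos: [0.4406, -0.1837, 0.1663]
eef_rot: [0.993, -0.119, -0.0, -0.0]
wrist_force: [-0.8, -0.5, -0.3]
opening: 0.0506
grip_force: 12.0
```

```bash
python3 - <<'E'
from h import *
s=state();c=get_calibration("wrist");im=capture("wrist");save("w3.png",im);np.save("w3.npy",im)
M=R.from_quat(s["eef_rot"]).as_matrix();print(s["tool_pos"],s["opening"],np.degrees(np.arctan2(M[1,0],M[0,0])),M[2])
E
```

```text
[ 0.44064906 -0.18369447  0.16625422] 0.05063911230040043 -13.684548428163161 [-6.23661420e-04 -5.21532554e-04 -9.99999670e-01]
```

View pics/w3.png

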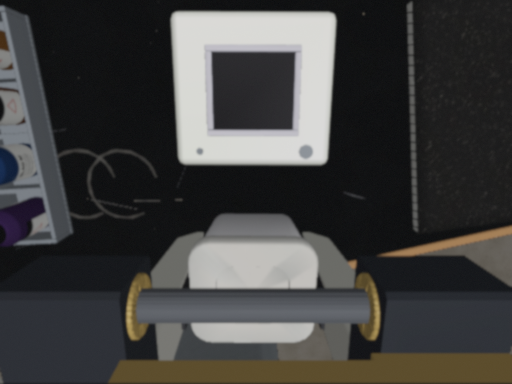

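The reader is fully visible: glass centred near (254,90), bezel corners about (206,45) to (300,135). The pot is held straight between the fingers at (253,280).

```bash
python3 - <<'E'
from h import *
im=np.load("w3.npy");c=get_calibration("wrist");g=im.min(2).astype(int)
print(g[90,200:220],g[90,290:306]); print(g[38:56,254],g[124:142,254])
def rect(mask,u,v,z,n):
    k,l,st,ce=cv2.connectedComponentsWithStats(mask.astype(np.uint8)); mm=(l==l[v,u]).astype(np.uint8)
    p=cv2.findContours(mm,cv2.RETR_EXTERNAL,cv2.CHAIN_APPROX_NONE)[0][0].reshape(-1,2)
    r=cv2.minAreaRect(np.array([plane(c,a,b,z)[:2] for a,b in p],np.float32)); print(n,np.round(r[0],4),np.round(r[1],4),round(r[2],2))
sub=np.zeros(g.shape,bool);sub[30:150,190:320]=True
rect(sub&(g<110),254,90,.039,"glass")
rect(sub&(g<212),254,90,.041,"bezel")
full=np.zeros(g.shape,bool);full[2:180,150:350]=True
rect(full&(g>150),185,90,.038,"body")
E
```

```text
[212 212 212 211 206 192 181 181 185 187 185 170 128  73  45  39  40  39
  40  39] [ 46  48  56  95 143 172 183 186 187 189 197 207 213 215 215 215]
[213 214 214 214 213 210 203 192 189 189 190 187 171 135  86  55  45  45] [ 41  42  42  43  57 103 152 178 188 191 191 194 204 211 213 214 213 213]
glass [ 0.5272 -0.2041] [0.0658 0.0592] 76.33
bezel [ 0.5239 -0.1961] [0.0917 0.0817] 76.33
body [ 0.5271 -0.2041] [0.127  0.1163] 76.33
```

Request:
{"fn": "step_arm", "kwargs": {
  "series": [
    [[0,0,0],[0.01,-0.002,0],0.03],
    [[0,0,0],[0.03,-0.007,0],0.03],
    [[0,0,0],[0.055,-0.013,0],0.03],
    [[0,0,0],[0.075,-0.018,0],0.03],
    [[0,0,0],[0.087,-0.0205,0],0.03],
    [[0,0,0],[0.087,-0.0205,-0.01],0.03],
    [[0,0,0],[0.087,-0.0205,-0.03],0.03],
    [[0,0,0],[0.087,-0.0205,-0.05],0.03],
    [[0,0,0],[0.087,-0.0205,-0.068],0.03],
    [[0,0,0],[0.087,-0.0205,-0.08],0.03],
    [[0,0,0],[0.087,-0.0205,-0.085],0.03],
    [[0,0,0],[0.087,-0.0205,-0.085],0.03],
    [[0,0,0],[0.087,-0.0205,-0.085],0.03]
  ]
}}

```text
t: 12.45
tool_pos: [0.5284, -0.2048, 0.0824]
eef_rot: [0.993, -0.119, 0.001, 0.0]
wrist_force: [-0.5, -0.1, 0.4]
opening: 0.0509
grip_force: 12.0
```

```bash
python3 - <<'E'
from h import *
t=capture("side");save("s4.png",cv2.resize(t[190:340,200:340],None,fx=4,fy=4,interpolation=cv2.INTER_CUBIC))
s=state();M=R.from_quat(s["eef_rot"]).as_matrix();print(s["tool_pos"],s["wrist_force"],s["opening"],np.degrees(np.arctan2(M[1,0],M[0,0])),M[2])
E
```

```text
[ 0.52859602 -0.20492413  0.08276175] [ 0.19025382 -0.52291606 -1.01232349] 0.05117230067966224 -13.70100955169702 [ 1.79017044e-03  3.72018808e-04 -9.99998328e-01]
```

View pics/s4.png

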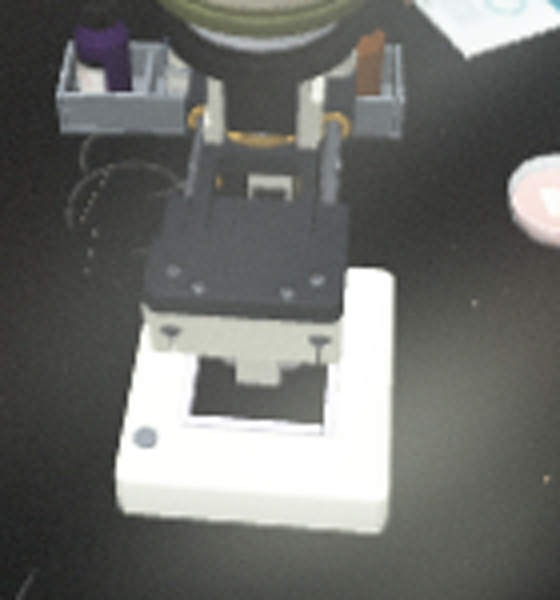

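The side crop shows the gripper and pot centred above the window and clear of the reader. I lower the last bit.

Request:
{"fn": "step_arm", "kwargs": {
  "series": [
    [[0,0,0],[-0.0005,0.0005,-0.004],0.03],
    [[0,0,0],[-0.001,0.0007,-0.008],0.03],
    [[0,0,0],[-0.001,0.0007,-0.01],0.03],
    [[0,0,0],[-0.001,0.0007,-0.011],0.03],
    [[0,0,0],[-0.001,0.0007,-0.011],0.03],
    [[0,0,0],[-0.001,0.0007,-0.011],0.03],
    [[0,0,0],[-0.001,0.0007,-0.011],0.03],
    [[0,0,0],[-0.001,0.0007,-0.011],0.03],
    [[0,0,0],[-0.001,0.0007,-0.011],0.03]
  ]
}}

```text
t: 13.4
tool_pos: [0.5269, -0.204, 0.0707]
eef_rot: [0.993, -0.119, 0.0, 0.0]
wrist_force: [-0.6, -0.0, -1.0]
opening: 0.0507
grip_force: 12.0
```

```bash
python3 - <<'E'
from h import *
im=capture("wrist");save("w5.png",im)
for i in range(3):
    s=state();M=R.from_quat(s["eef_rot"]).as_matrix();print(s["tool_pos"],s["wrist_force"],s["opening"],np.degrees(np.arctan2(M[1,0],M[0,0])),M[2]);capture("top")
E
```

```text
[ 0.52691195 -0.20393088  0.07072023] [ 0.19737096  0.31347806 -0.15893694] 0.05098801708791415 -13.703980696118963 [ 1.48670860e-04  1.26233943e-05 -9.99999989e-01]
[ 0.52689149 -0.20394141  0.07069367] [-0.69095726  0.28982381 -0.38242162] 0.05132834517464387 -13.705926228096239 [ 1.12737950e-04  1.86371291e-05 -9.99999993e-01]
[ 0.52685416 -0.20390939  0.0706744 ] [-0.06510116 -0.46073508 -0.45265356] 0.05096931399849515 -13.70456276890507 [ 3.02777810e-05 -1.58683571e-05 -9.99999999e-01]
```

View pics/w5.png

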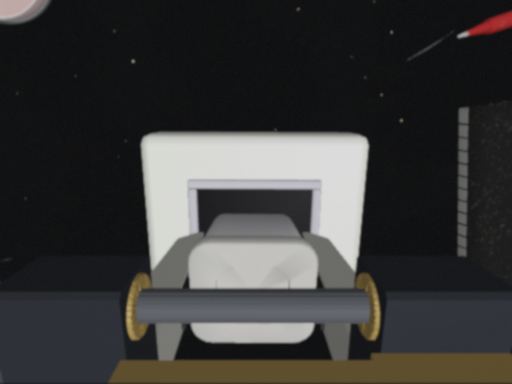

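The wrist view shows the pot at (253,270), laterally centred between the bezel sides (190 and 320) and parallel to the window, with the arm still. I hand it in.

```bash
python3 -c "
from workcell import *
print(finish_job())"
```

```text
the job is handed in; nothing more can be done
None
```

The job is handed in: I pressed the lid down to its stop, carried the pot over the bottles, and am holding it level and still, centred on the reader window and parallel to it, with its base an estimated 1 cm above the glass; the 51 mm grip probably includes the lid rim.

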